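# Hang the rinse pail on its double hook

## Robot

A 7-joint arm with a two-finger parallel gripper is mounted at the origin on the work surface. World frame = base frame: x ahead of the robot, y to its left, z up, the work surface at z = 0. Lengths are in mm, angles in rad, forces in N, time in s.
With the tool pointing down it reaches from about 425 to 950 mm from the base axis. Payload 4.7 kg.
Tool frame: the origin (TCP) lies midway between the tips of the shut fingers; the grasp point (between the pads) lies 19 mm behind it; z points along the fingers, y is the direction in which the jaws open and shut (so a half turn about z gives the same grasp; the last joint's range is limited). The gripper opens to 85 mm and grips with 20 to 120 N. Pads are 22 mm wide; open, the fingers measure 114 mm over their backs; the gripper's body (76 mm by 85 mm) begins 54 mm behind the grasp point. The pads swing forward as they close: fully open they stand 13 mm farther back than shut.
Start: joints at [1.179, 0.469, -0.049, 1.532, 0.024, 1.141, -0.082], TCP at [239.6, -631.063, 231.335] pointing down, gripper open.
Joint ranges: [-2.59, 2.59], [-0.33, 1.99], [-1.39, 1.29], [0.1, 2.45], [-1.04, 4.18], [0.21, 1.99], [-2.66, 2.66]. Speed limits (rad/s): [2.57, 2.57, 3.14, 3.14, 3.14, 3.14, 3.14].

## Interface

Orientations are given as a rotation vector (axis times angle).
In Python, from station import env gives the robot as it stands. The module is installed in compiled form; this text tells all that it offers. Calls block until the motion is done:
- env.movep(position, orientation): joint-space move of the TCP to a pose.
- env.movel(position, feed=150, frame=None): straight line of the TCP; frame=None keeps the orientation; feed is the mean speed in mm/s.
- env.goto_joints(angles): joint-space move.
- env.command_gripper(opening, newtons=None): opening from 0.0 (shut) to 1.0 (fully open); newtons is the grip in N (None keeps the last); returns when the fingers have stopped.
- env.wait(seconds).
- env.inverse_kinematics(position, orientation): joint angles nearest the present ones, or None.
- env.state(): the state.
- env.camera(name): name is "scene" or "side" or "wrist"; returns a dict with "color" (384x512x3 uint8, red, green, blue), "depth" (384x512 float32, mm along the optical axis (not along the pixel's ray), 0 where there is no reading), "vfov" (degrees; the focal length in pixels is half the picture's height over the tangent of half this angle, whatever the lens; pixels are square), "cx", "cy" (the principal point, pixels), "extrinsics" (4x4, takes a point from camera to world coordinates); the wrist camera has in their place "mount" (4x4, takes a point from camera to tool coordinates, whose origin is the TCP and whose axes are the flange's). Camera axes: x right, y down, z forward; pixel columns grow to the right and rows downward; lengths in mm; the calibration is good to about 2 mm. The wrist camera is an equidistant fisheye: a pixel r from the principal point sees the ray r / f radians off the axis. A picture is of the moment at which its call begins: read the wrist's pose just before it.
A pose or a line that the arm cannot do raises env.Unreachable and nothing moves.
- env.job_done(): hands the job in, once; it reports no verdict.
The state is a dict: "clock": time; "joint_positions": joint angles; "qvel": joint speeds; "joint_torque": joint torques, N m; "ee_pos": TCP position; "eef_rot": TCP orientation; "ft_force": force on the tool from outside, world axes, zero at the start; "moment": the same for the moment, N m; "opening": opening from 0.0 (shut) to 1.0 (fully open).
Only numpy, scipy, OpenCV 4.12 (cv2) and the standard library are available. Lean on these libraries where they do the work, as an engineer would, in place of code of your own. Each camera call takes 0.05 s, during which the arm holds its last target.

## Task

Swing the bail of the steel rinse pail upright while the pail stays standing on the bench, then lift the pail by its bail, without tipping the parts out, and hang it on the double hook of the rinse stand: the bail wire must be pressed down past the sprung detents until it is fully home on the floor of both slots, gently enough not to strain the hook. Leave the pail hanging there by itself and do not disturb the other things on the bench.

Things in the scene. Friction and masses are not known exactly. Their poses are not given: they have to be found in the camera images.
- pail: The only pail: small, round, stainless, full of cream plastic mouldings; 85 mm high, 127 mm across the rim, 104 mm at the foot, 0.35 to 0.58 kg with its bail. Origin: centre of its underside, z its axis. Ears at its +y and -y sides carry the bail; the hinge axis is parallel to the pail's y axis, 75 mm above the origin, crossing the pail's z axis.
- bail (a joint): Angle of the bail about its hinge, rad: 0 = lying level out to the pail's -x side on the ears' stop tabs (as it lies at the start), pi/2 = upright over the pail, pi = lying to the +x side. Swings freely, almost without friction. 6 mm steel wire; arms 140 mm apart (centre lines); cross wire straight for 112 mm, parallel to the pail's y axis.
- bail_grip (a point): Middle of the bail's black ribbed grip, on the axis of the cross wire, 125 mm from the hinge axis. The grip is 18 mm in diameter and 66 mm long and turns freely on the wire, so a gripper can hold it across its diameter from above while the bail swings. Lying level, its near side is 52 mm from the pail's rim. Its own axes are those of the bail: y along the wire.
- stand: Rinse stand bolted to the bench: 20 mm post, 310 mm high, base plate, and a drip tray (170 x 210 mm, 20 mm high) under the hook. Origin: post axis at bench level; z up. A double hook clamped on the post points along the stand's -x: two level arms 10 mm thick, 46 mm either side of the post's plane (82 mm free between), from the post to x = -123 mm.
- under_slots (a point): Point on the stand at bench level, straight below the middle between the two slots, 110 mm from the post axis; axes as the stand. Each arm has an upright slot, open on top, 9 mm wide along x, its middle above this point: an upturned tip on its -x side, a rounded shoulder on its +x side. The pail comes in over the tips from -x, the arms passing between wire and rim.
- slot_mouth (a point): Nominal middle between the slots, 257 mm above the bench; axes as the stand. The clamp is set by hand: the wire's middle, when home, is truly anywhere from 22 mm below to 22 mm above this point. That is not measured and must be felt or seen. Relative to home: slot floor 3 mm below, arm underside 13 mm below, shoulder top 16 mm above, tip top 20 mm above.
- post_top (a point): Top of the post, 310 mm up. Each slot has a sprung roller-nosed detent on its shoulder side. The wire first rests on the detents, about 13 mm above home. A total load of some 7 to 15 N (with the pail's weight, which alone is too little) pushes it past them; about 7 mm above home it snaps through, then the floor stops it hard. Over 14 N on either slot floor (28 N in all) strains the hook.
- basket: Bystander: peach slatted plastic basket, 170 x 240 x 85 mm, on the pail's right (-y); origin under its centre.
- dispenser: Bystander: blue tape dispenser with a roll of tape, 150 x 50 x 96 mm, beyond the pail; origin under its centre.
- brush: Bystander: cleaning brush lying on the bench; origin on its underside, its length along x.
- bushing: Bystander: cream moulded bushing standing on the bench, 52 mm across, 24 mm high; origin under its centre.

How it is judged (in metres and radians):
On the way, in this order (a step that is already met when the one before it is completed fails the run):
1. the bail is upright while the pail still stands on the bench (value of joint bail between 1.25 and 1.9 rad and height (world z) of pail below 0.006 m and angle between pail's own z axis and vertical below 0.1 rad), for 0.1 s.
2. the pail is lifted clear of the bench by its bail (height (world z) of pail above 0.03 m and angle between pail's own z axis and vertical below 0.5 rad), for 0.1 s.
At the end, for the whole second after the job is handed in: The pail hangs from the double hook by its bail alone, upright within 0.15 rad, the bail wire bearing on the floor of both slots (hook_c0 and hook_c1 are the two slot floors), clear of the bench and tray, and swinging at less than 0.05 m/s (contact force between each of hook_c0, hook_c1 and pail above 0.3 N and height (world z) of pail above 0.025 m and angle between pail's own z axis and vertical below 0.15 rad and linear speed of pail below 0.05 m/s and value of joint bail between 1.35 and 1.8 rad); the robot touches nothing.
It fails at once if the pail is tipped more than 0.55 rad, so that parts spill (angle between pail's own z axis and vertical above 0.55 rad).
It fails at once if the bail is pressed on the floor of either slot with more than 14 N, which strains the hook (contact force between any of hook_c0, hook_c1 and pail above 14 N).
It fails at once if the hook is struck or pinched with more than 50 N (contact force between hook and anything else above 50 N).
It fails at once if a bystander is moved more than 30 mm (distance of any of basket, dispenser, brush, bushing from where it was at the start of the episode above 0.03 m).
It also fails if it takes over 72 s, if anything falls off the work surface, if the arm or the gripper's body presses on something with over 40 N, if the wrist force passes 120 N, or if a joint passes its speed limit or range.

## Working session

There is one attempt and no reset: what is moved stays moved. The work goes in short steps, each a Python script; the robot and the scene stay as the last script left them, time stands still between calls to the robot, and variables do not carry over. Pictures are saved under pics/ and viewed, and the job is handed in when it is done.

```bash
mkdir -p pics; ls; cat > h.py <<'E'
import numpy as np, cv2
from station import env
from scipy.spatial.transform import Rotation as R
def snap(name,fn):
    st=env.state(); c=env.camera(name); cv2.imwrite('pics/'+fn+'.png',cv2.cvtColor(c['color'],cv2.COLOR_RGB2BGR))
    c['st']=st; np.save('/tmp/'+fn+'.npy',c,allow_pickle=True); return c
def load(fn): return np.load('/tmp/'+fn+'.npy',allow_pickle=True).item()
def foc(c): return 192/np.tan(np.radians(c['vfov'])/2)
def cloud(c):
    f=foc(c); v,u=np.mgrid[0:384,0:512]; d=c['depth']
    x=(u-c['cx']);y=(v-c['cy'])
    if 'mount' in c:
        r=np.hypot(x,y)+1e-9; th=r/f
        P=np.stack([np.tan(th)*x/r*d,np.tan(th)*y/r*d,d],-1)
        st=c['st'];T=np.eye(4);T[:3,:3]=R.from_rotvec(st['eef_rot']).as_matrix();T[:3,3]=st['ee_pos'];T=T@c['mount']
    else:
        P=np.stack([x/f*d,y/f*d,d],-1);T=c['extrinsics']
    W=P@T[:3,:3].T+T[:3,3]; W[d<=0]=np.nan
    return W
E
python3 - <<'E'
from h import *
for n in ['scene','side','wrist']:
    c=snap(n,n+'0'); print(n,c['vfov'],c['cx'],c['cy'],c.get('extrinsics',c.get('mount')))
s=env.state();print(s)
E
```

```text
pics
scene 44.43095910874144 252.5696225865188 187.85897176674382 [[ 1.64469985e-01  5.75327740e-01 -8.01216335e-01  1.42735659e+03]
 [ 9.86367207e-01 -9.14671933e-02  1.36797244e-01 -2.34831767e+02]
 [ 5.41823963e-03 -8.12792559e-01 -5.82528024e-01  8.28686046e+02]
 [ 0.00000000e+00  0.00000000e+00  0.00000000e+00  1.00000000e+00]]
side 57.325740371541514 253.94735558754604 189.31218532750322 [[ 9.71877695e-01 -1.54907229e-01  1.77362611e-01  4.11962099e+02]
 [-2.35481107e-01 -6.44253794e-01  7.27657679e-01 -7.26781657e+02]
 [ 1.54710054e-03 -7.48959812e-01 -6.62613618e-01  7.79356828e+02]
 [ 0.00000000e+00  0.00000000e+00  0.00000000e+00  1.00000000e+00]]
wrist 65.70646984690485 254.814567796551 186.69373346535664 [[-1.72484068e-04 -9.60452836e-01 -2.78442669e-01  6.96547618e+01]
 [ 9.99999693e-01  4.71798263e-05 -7.82200565e-04  1.02913991e-01]
 [ 7.64403628e-04 -2.78442719e-01  9.60452533e-01 -1.41303688e+02]
 [ 0.00000000e+00  0.00000000e+00  0.00000000e+00  1.00000000e+00]]
{'clock': 0.15, 'joint_positions': array([ 1.17909948,  0.46929527, -0.04860331,  1.53337729,  0.02410442,
        1.14103771, -0.08228932]), 'qvel': array([ 0.00110766, -0.00214303, -0.00061172, -0.00334076, -0.00015876,
       -0.00161541,  0.00014828]), 'joint_torque': array([ 6.38829370e-04, -5.10767126e+01, -4.65293729e-02, -2.37980354e+01,
        1.07614041e-02,  5.40304551e-03,  8.54035648e-06]), 'ee_pos': array([ 239.41627583, -630.64589325,  230.49406188]), 'eef_rot': array([-3.08856107e+00, -5.66558589e-01,  5.08562963e-04]), 'ft_force': array([-0.33978421, -0.62377534, -0.45205602]), 'moment': array([ 0.00334995, -0.01798753, -0.01349706]), 'opening': 0.9981762977842584}
```

View pics/scene0.png

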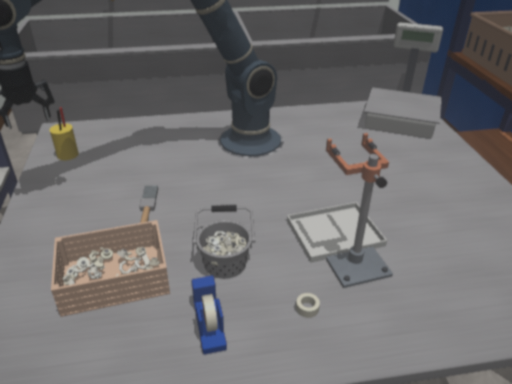

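View pics/side0.png

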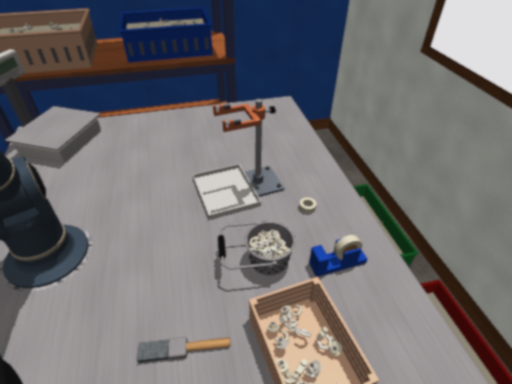

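View pics/wrist0.png

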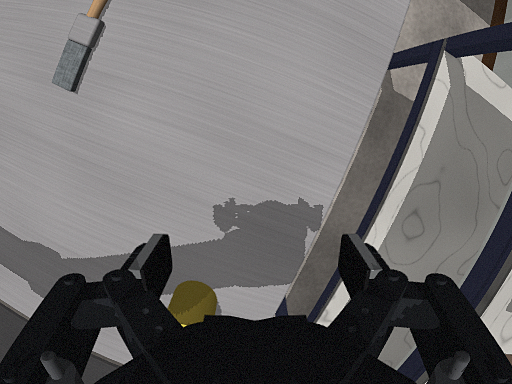

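The scene view shows the pail at about (223,245) and its black grip at (224,208). The red hook tips are at (333,145) and (367,140), the post top at (373,160). In the side view the grip is at (221,245) and the hook tips at (219,110) and (227,126). Next I turn these into positions.

```bash
python3 - <<'E'
from h import *
np.set_printoptions(precision=1,suppress=True)
for n in ['scene','side']:
    c=load(n+'0'); W=cloud(c); col=c['color'].astype(int)
    x,y,z=W[...,0],W[...,1],W[...,2]
    reach=(x>350)&(x<1100)&(abs(y)<600)
    hsv=cv2.cvtColor(c['color'],cv2.COLOR_RGB2HSV)
    # orange hook
    m=reach&(z>180)&(z<300)&(col[...,0]>col[...,2]+40)
    print(n,'orange',m.sum(),np.nanpercentile(W[m],[2,50,98],axis=0))
    m2=reach&(z>25)&(z<140)&(col.max(-1)<60)&(np.abs(y)<300)
    num,l,s,ce=cv2.connectedComponentsWithStats(m2.astype(np.uint8))
    for i in range(1,num):
        if s[i,4]>15: print('dark',ce[i],s[i],np.nanmean(W[l==i],0),np.nanpercentile(W[l==i],[2,98],axis=0).ravel())
    m3=reach&(z>285)&(z<330)
    print('posttop',m3.sum(),np.nanmedian(W[m3],0))
    # pail: rim points
    bench=reach&(abs(z)<5); print('bench z',np.nanmedian(z[bench]))
    o=load(n+'0')['color']; big=cv2.resize(o,None,fx=4,fy=4,interpolation=cv2.INTER_CUBIC)
    def crop(u0,v0,w,h,f): cv2.imwrite('pics/'+f+'.png',cv2.cvtColor(cv2.resize(o[v0:v0+h,u0:u0+w],(800,int(800*h/w)),interpolation=cv2.INTER_CUBIC),cv2.COLOR_RGB2BGR))
    if n=='scene': crop(180,120,220,165,'scene0c')
    else: crop(190,90,180,135,'side0c'); crop(190,200,180,110,'side0d')
E
```

```text
scene orange 405 [[522.5  96.  273.2]
 [618.9 144.1 278.7]
 [657.4 200.8 293.4]]
dark [222.7 208.7] [213 207  22   4  56] [ 474.6 -150.    78.6] [ 468.7 -174.7   73.4  478.6 -121.2   83.4]
posttop 362 [638.5 152.6 289.6]
bench z 0.5773231793628497
side orange 590 [[518.4  91.7 264.5]
 [599.3 141.  276.3]
 [650.7 199.7 291.7]]
dark [257.6 165.3] [257 155   2  20  30] [637.2 147.6  84. ] [634.6 144.1  50.7 639.2 150.5 123. ]
dark [257.2 178.8] [254 177   8   4  27] [634.6 141.   33.5] [624.2 137.8  26.  647.9 145.3  40.7]
dark [288.6 239.6] [287 233   4  13  37] [ 646.  -155.9   61.5] [ 643.9 -168.8   46.5  648.  -144.3   75.4]
dark [221.1 246.2] [218 236   7  21 114] [ 466.7 -152.7   82.2] [ 457.5 -179.2   77.5  474.9 -120.9   85.5]
dark [254.5 259.5] [249 255  16   9  60] [ 543.7 -193.4   55.7] [ 533.9 -212.8   30.4  560.3 -176.7   70.7]
dark [314.1 260.6] [312 254   6  14  41] [ 692.7 -226.8   47.7] [ 691.3 -242.4   34.6  694.2 -212.4   58.2]
dark [275.1 265.6] [257 257  32  15 141] [ 593.  -213.5   41. ] [ 553.1 -233.7   25.3  626.8 -201.7   69.5]
posttop 210 [624.8 149.4 288.9]
bench z -0.07411344067952541
```

View pics/scene0c.png

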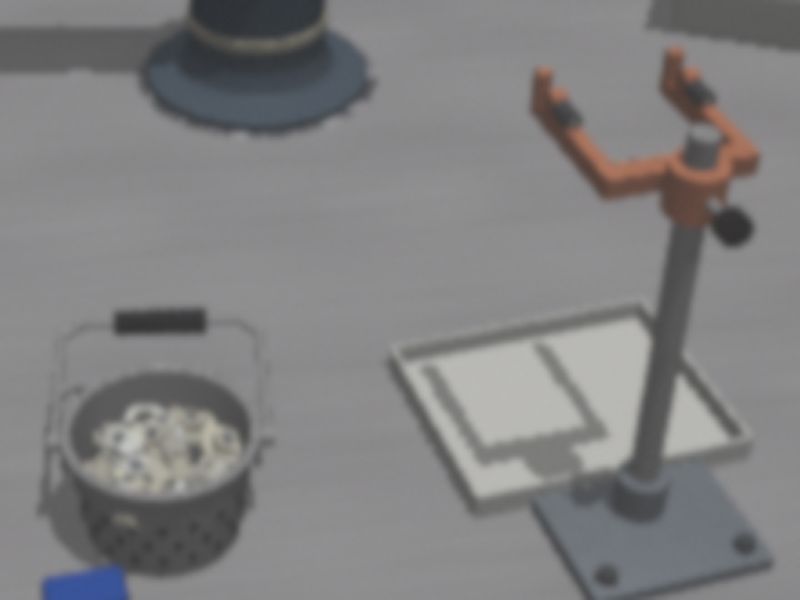

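View pics/side0c.png

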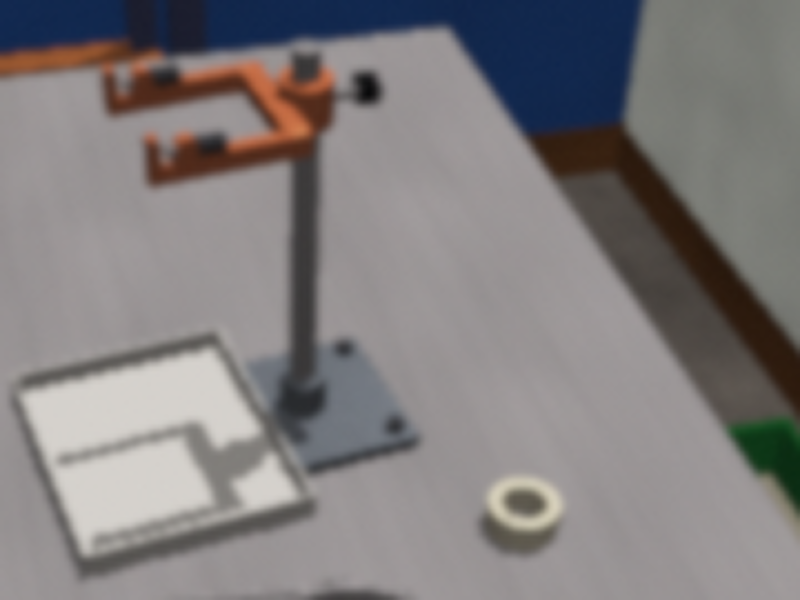

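View pics/side0d.png

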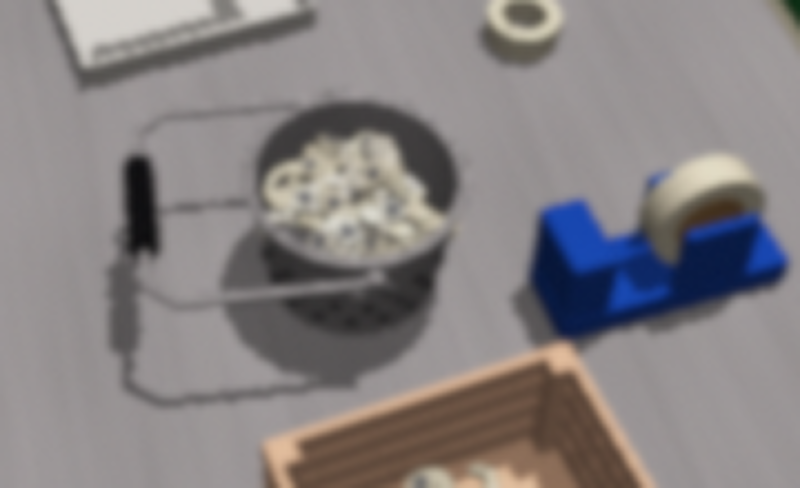

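```bash
python3 - <<'E'
from h import *
np.set_printoptions(precision=1,suppress=True)
A=[]
for n in ['scene','side']:
    c=load(n+'0'); W=cloud(c)
    x,y,z=W[...,0],W[...,1],W[...,2]
    m=(x>500)&(x<690)&(y>-230)&(y<-70)&(z>60)&(z<92); print(n,'rim',np.nanpercentile(W[m],[1,50,99],axis=0))
    # post
    m=(x>600)&(x<700)&(y>80)&(y<200)&(z>60)&(z<220); print('post',m.sum(),np.nanpercentile(W[m],[5,50,95],axis=0))
    m=(x>560)&(x<700)&(y>80)&(y<220)&(z>298)&(z<325); print('posttop',m.sum(),np.nanpercentile(W[m],[5,50,95],axis=0))
    m=(x>350)&(x<680)&(y>20)&(y<270)&(z>14)&(z<28); print('tray',m.sum(),np.nanpercentile(W[m],[2,50,98],axis=0))
    r=cv2.minAreaRect(W[m][:,:2].astype(np.float32)); print(r)
    # orange points, top view
    col=c['color'].astype(int)
    m=(x>480)&(x<680)&(y>60)&(y<240)&(z>200)&(z<310)&(col[...,0]>col[...,2]+40)
    P=W[m]
    im=np.full((600,700,3),255,np.uint8)
    for p in P:
        zc=int(np.clip((p[2]-240)/60*255,0,255)); cv2.circle(im,(int((p[0]-480)*3),int((250-p[1])*3)),2,(zc,0,255-zc),-1)
    cv2.imwrite(f'pics/top_{n}.png',im)
E
```

```text
scene rim [[ 518.  -227.5   60.4]
 [ 585.8 -158.8   72.4]
 [ 654.5  -83.7   87.6]]
post 485 [[638.  147.1  69. ]
 [647.  152.7 144.7]
 [650.5 162.9 213.4]]
posttop 84 [[634.3 147.4 299.3]
 [645.4 154.  308.4]
 [649.3 164.4 311.4]]
tray 728 [[431.5  31.6  14.1]
 [598.9 141.4  17.9]
 [676.  252.6  23.8]]
((559.9133911132812, 146.872314453125), (250.01300048828125, 213.4001922607422), 7.707681655883789)
side rim [[ 507.8 -228.6   60.4]
 [ 586.7 -156.7   71.8]
 [ 651.1  -84.    86.7]]
post 252 [[629.4 145.6  69.6]
 [635.8 149.1 144.5]
 [645.4 154.1 213. ]]
posttop 45 [[629.7 146.3 298.5]
 [636.8 150.7 308. ]
 [645.8 164.5 311. ]]
tray 367 [[430.4  27.8  14.1]
 [551.  139.7  18.3]
 [655.7 252.1  24.4]]
((561.9635009765625, 145.41014099121094), (248.1425323486328, 215.79400634765625), 7.31453800201416)
```

```bash
python3 - <<'E'
import cv2,numpy as np
a=cv2.imread('pics/top_scene.png');b=cv2.imread('pics/top_side.png')
cv2.imwrite('pics/tops.png',cv2.resize(np.vstack([a,b])[:, :],(580,1000))[:, :] if 0 else np.hstack([cv2.resize(a,(400,343)),cv2.resize(b,(400,343))]))
E
```

```text
(no output)
```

View pics/tops.png

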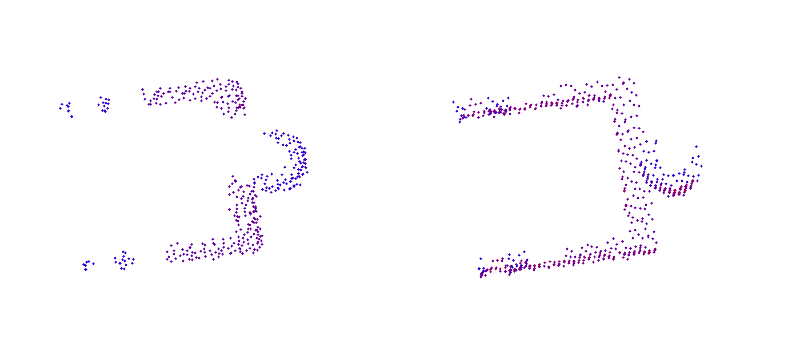

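```bash
cat >> h.py <<'E'
def down(yaw):  # tool y (jaw) axis at angle yaw in world xy, tool z down
    y=np.array([np.cos(yaw),np.sin(yaw),0]); z=np.array([0,0,-1.]); x=np.cross(y,z)
    return R.from_matrix(np.stack([x,y,z],1)).as_rotvec()
E
python3 - <<'E'
from h import *
np.set_printoptions(precision=2,suppress=True)
for yaw in [0,np.pi]:
    for p in [(462,-152,56),(587,-152,181),(587,-152,250),(470,130,300),(530,139,250),(470,-152,220),(520,139,400),(590,-152,300)]:
        print(yaw,p,env.inverse_kinematics(p,down(yaw)))
E
```

```text
0 (462, -152, 56) [ 0.62  0.45 -0.48  2.11  0.34  0.65 -0.09]
0 (587, -152, 181) [ 0.6   0.47 -0.57  1.73  0.29  1.03 -0.07]
0 (587, -152, 250) [ 0.62  0.4  -0.58  1.66  0.24  1.15 -0.02]
0 (470, 130, 300) [ 0.54  0.23 -1.03  1.83  0.21  1.2  -0.56]
0 (530, 139, 250) [ 0.42  0.4  -0.98  1.78  0.36  1.16 -0.67]
0 (470, -152, 220) [ 0.71  0.23 -0.56  1.94  0.14  1.01  0.09]
0 (520, 139, 400) [ 0.47  0.27 -1.    1.56  0.23  1.44 -0.55]
0 (590, -152, 300) [ 0.61  0.37 -0.57  1.58  0.21  1.25  0.  ]
3.141592653589793 (462, -152, 56) [-0.57  0.69  1.11  2.17 -0.87  0.84 -2.04]
3.141592653589793 (587, -152, 181) [-0.56  0.64  1.11  1.8  -0.63  1.12 -2.37]
3.141592653589793 (587, -152, 250) [-0.58  0.54  1.12  1.72 -0.51  1.21 -2.47]
3.141592653589793 (470, 130, 300) [ 0.63  0.27 -1.17  1.83  0.27  1.22  2.52]
3.141592653589793 (530, 139, 250) [ 0.53  0.49 -1.17  1.77  0.48  1.21  2.37]
3.141592653589793 (470, -152, 220) [-0.69  0.31  1.13  2.01 -0.33  1.02 -2.54]
3.141592653589793 (520, 139, 400) [ 0.57  0.32 -1.17  1.56  0.3   1.46  2.52]
3.141592653589793 (590, -152, 300) [-0.58  0.49  1.12  1.65 -0.45  1.29 -2.52]
```

```bash
python3 - <<'E'
from h import *
np.set_printoptions(precision=1,suppress=True)
env.movep((500,-150,260),down(0.0)); env.wait(0.3)
snap('wrist','wp1')
env.movel((520,-150,240)); env.wait(.2); snap('wrist','wp2')
s=env.state(); print(s['clock'],s['ee_pos'])
E
python3 - <<'E'
import cv2,numpy as np
a=cv2.imread('pics/wp1.png');b=cv2.imread('pics/wp2.png')
cv2.imwrite('pics/wp.png',cv2.resize(np.hstack([a,b]),(800,300)))
E
```

```text
3.0667 [ 519.9 -150.1  240.6]
```

View pics/wp.png

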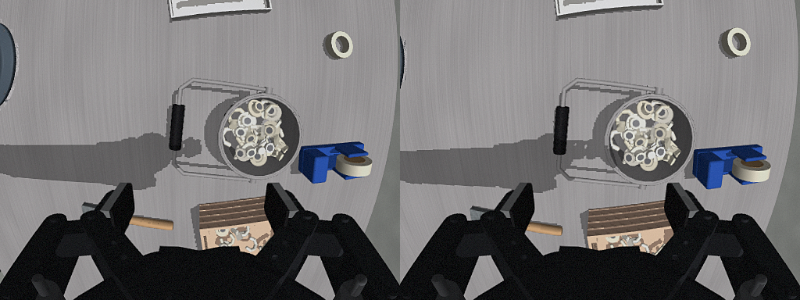

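The wrist views show the pail in plan, the grip at about (227,163) in the full-size left frame, and the rim centred near (330,173). I now measure the grip, rim and bail yaw from both views.

```bash
python3 - <<'E'
from h import *
from scipy.optimize import least_squares
np.set_printoptions(precision=1,suppress=True)
for n in ['wp1','wp2']:
    c=load(n); W=cloud(c); x,y,z=W[...,0],W[...,1],W[...,2]; col=c['color']
    m=(col.max(-1)<60)&(x>430)&(x<510)&(y>-215)&(y<-90)&(z>65)&(z<95)
    P=W[m]; ce=P.mean(0); d=P[:,:2]-np.median(P[:,:2],0)
    r=cv2.minAreaRect(P[:,:2].astype(np.float32)); 
    w,v=np.linalg.eigh(np.cov(P[:,:2].T)); dirv=v[:,1]; print(n,'grip n',m.sum(),'top z',np.percentile(P[:,2],95),'zmed',np.median(P[:,2]),'rect',r,'dir',dirv,np.degrees(np.arctan(dirv[0]/dirv[1])))
    # rim: pts z 80..92 around
    m=(x>500)&(x<680)&(y>-240)&(y<-60)&(z>81)&(z<90)&(np.hypot(x-587,y+155)>50)
    Q=W[m]
    f=least_squares(lambda p:np.hypot(Q[:,0]-p[0],Q[:,1]-p[1])-p[2],[587,-155,62],loss='soft_l1'); print('rim',f.x,m.sum(),np.median(Q[:,2]))
    # wire arms: points z 65..85 outside the rim
    m=(x>480)&(x<575)&(z>68)&(z<86)&(y<-60)&(y>-240)&(np.hypot(x-f.x[0],y-f.x[1])>68)
    for s in (1,-1):
        q=W[m&((y+152)*s>55)]
        if len(q)>10:
            k=np.polyfit(q[:,0],q[:,1],1); print('arm',s,len(q),'deg',np.degrees(np.arctan(k[0])),'y at 530',np.polyval(k,530),'z',np.median(q[:,2]))
    print('bench',np.nanmedian(z[(x>400)&(x<560)&(y>-100)&(y<0)]))
E
```

```text
wp1 grip n 896 top z 83.17494921638436 zmed 81.1901571161174 rect ((466.2595520019531, -146.37890625), (65.71612548828125, 17.790447235107422), 83.3265380859375) dir [0.1 1. ] 6.052781598799606
rim [ 589.9 -160.1   61.7] 1927 83.5012195197466
arm 1 461 deg -4.693581508211766 y at 530 -83.78799255180502 z 75.9905126345397
arm -1 385 deg -6.557288339079465 y at 530 -223.39404449648075 z 75.9388143093667
bench -1.1967138507890809
wp2 grip n 1007 top z 83.2390367815824 zmed 81.36027937890111 rect ((466.3131408691406, -145.9816131591797), (65.66844177246094, 18.448360443115234), 83.94847106933594) dir [0.1 1. ] 6.544974916619855
rim [ 589.9 -160.    61.7] 2218 83.5194386977123
arm 1 521 deg -4.811512329981736 y at 530 -83.68134331834264 z 76.19385410758844
arm -1 425 deg -6.30719580488538 y at 530 -223.37681780826566 z 75.9361149391874
bench -1.1868034642467649
```

```bash
cat >> h.py <<'E'
def log(t):
    s=env.state(); print(t,round(s['clock'],2),np.round(s['ee_pos'],1),'F',np.round(s['ft_force'],1),'M',np.round(s['moment'],2),'op',round(s['opening'],3)); return s
E
python3 - <<'E'
from h import *
yaw=-0.109
env.command_gripper(0.5)
env.movep((466.3,-146.2,130),down(yaw))
env.movel((466.3,-146.2,55.5),feed=80)
log('down')
env.command_gripper(0.0,40); env.wait(.2); log('closed')
snap('wrist','wg'); snap('side','sg')
E
python3 - <<'E'
import cv2,numpy as np
a=cv2.imread('pics/wg.png');b=cv2.imread('pics/sg.png')[150:342,150:406]
cv2.imwrite('pics/g.png',cv2.resize(np.hstack([a,cv2.resize(b,(512,384))]),(800,300)))
E
```

```text
down 5.2 [ 466.7 -146.2   55.9] F [-0.3  0.3 -0.1] M [ 0.03  0.03 -0.05] op 0.5
closed 5.74 [ 466.8 -146.3   55.8] F [ 1.8 -0.6  0.9] M [-0.08 -0.27  0.01] op 0.191
```

View pics/g.png

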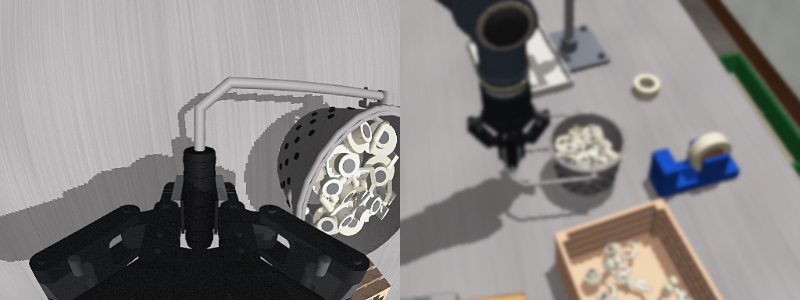

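The grip sits between the pads (wrist view, about (198,200)). The opening is 0.19, about 16 mm, which fits the 18 mm grip. Next comes the arc.

```bash
python3 - <<'E'
from h import *
yaw=-0.109
s=env.state(); p0=s['ee_pos']; ux=np.array([np.cos(yaw),np.sin(yaw),0]); L=124.7
hinge=p0+ux*L
cmd0=np.array([466.3,-146.2,55.5]); off=cmd0-p0
for a in range(10,91,10):
    t=np.radians(a); p=hinge-ux*L*np.cos(t)+np.array([0,0,L*np.sin(t)])
    env.movel(p,feed=70)
    if a in(10,30,60,80): log(a)
env.wait(.3); log('up'); snap('side','su'); snap('scene','su2')
E
python3 - <<'E'
import cv2,numpy as np
a=cv2.imread('pics/su2.png')[120:312,100:356];b=cv2.imread('pics/su.png')[150:342,150:406]
cv2.imwrite('pics/u.png',cv2.resize(np.hstack([a,b]),(800,300),interpolation=cv2.INTER_CUBIC))
E
```

```text
10 6.31 [ 469.  -146.5   77.8] F [ 1.7 -0.2 -1.3] M [-0.1  -0.5  -0.02] op 0.198
30 7.22 [ 483.3 -148.1  118.2] F [ 0.4  0.3 -1. ] M [-0.02 -0.25 -0.03] op 0.195
60 8.6 [ 529.5 -153.3  164.6] F [-4.   0.3  6.1] M [-0.05  0.79 -0.01] op 0.197
80 9.52 [ 570.1 -157.9  179.3] F [-2.2 -0.7  6.9] M [-0.24  0.25 -0.01] op 0.192
up 10.28 [ 591.5 -160.2  181.2] F [ 0.1 -1.4  6.5] M [-0.32  0.04 -0.05] op 0.196
```

View pics/u.png

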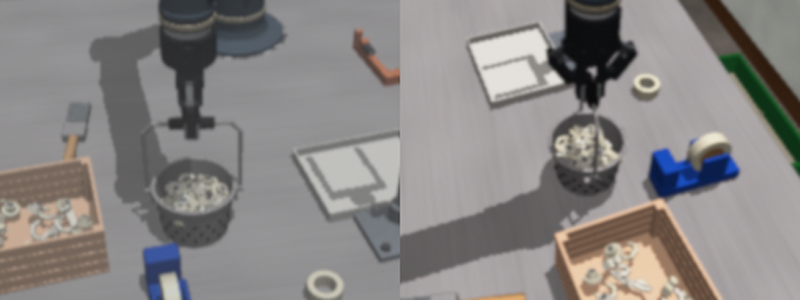

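The bail stands upright in both views and the pail is still on the bench, with about 6.5 N upward on the tool. I'll wait for the step to register, then lift slowly to learn the weight.

```bash
python3 - <<'E'
from h import *
p=env.state()['ee_pos']
for dz in (1,2,3,5,8):
    env.movel(p+[0,0,dz],feed=20); env.wait(.15); log(dz)
env.movel(p+[0,0,60],feed=60); env.wait(.4); log('60')
for i in range(4): env.wait(.1); log('h')
snap('side','sl'); snap('wrist','wl'); snap('scene','sl2')
E
python3 - <<'E'
import cv2,numpy as np
a=cv2.imread('pics/wl.png');b=cv2.imread('pics/sl.png')[100:292,150:406]
cv2.imwrite('pics/l.png',cv2.resize(np.hstack([a,cv2.resize(b,(512,384))]),(800,300),interpolation=cv2.INTER_CUBIC))
E
```

```text
1 10.78 [ 590.8 -160.   181.3] F [-0.7 -0.2 -2.6] M [-0.01  0.06 -0.01] op 0.191
2 11.18 [ 591.1 -160.1  182.7] F [-0.1  0.9 -5.3] M [ 0.04 -0.03 -0.01] op 0.194
3 11.57 [ 591.4 -160.2  184.2] F [-0.6  0.1 -5.9] M [-0.02 -0.02 -0.03] op 0.195
5 11.97 [ 591.4 -160.2  186.2] F [ 1.   0.8 -5.3] M [ 0.03 -0.01  0.01] op 0.196
8 12.43 [ 591.4 -160.2  189.2] F [ 0.2  0.3 -5. ] M [-0.02  0.04  0.01] op 0.199
60 13.84 [ 591.4 -160.2  241. ] F [ 0.1 -0.8 -6.5] M [ 0.    0.04 -0.02] op 0.195
h 13.94 [ 591.4 -160.2  241.1] F [ 0.5 -0.1 -5.6] M [ 0.02 -0.01  0.01] op 0.192
h 14.04 [ 591.4 -160.2  241.2] F [ 0.1  0.3 -5.4] M [-0.   -0.01  0.05] op 0.196
h 14.14 [ 591.4 -160.2  241.2] F [ 0.4  0.5 -6.2] M [ 0.03  0.01 -0.06] op 0.198
h 14.24 [ 591.4 -160.3  241.2] F [ 0.6  0.3 -5.9] M [0.01 0.   0.04] op 0.196
```

View pics/l.png

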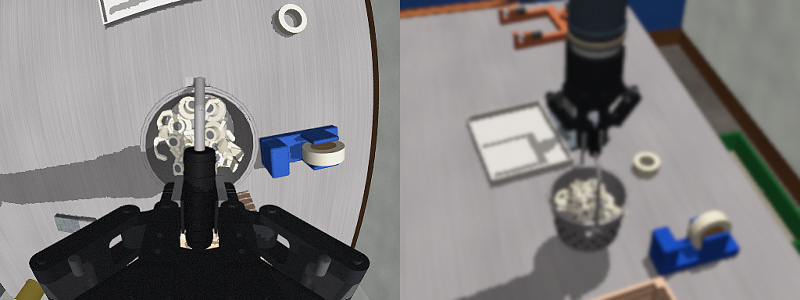

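```bash
python3 - <<'E'
from h import *
np.set_printoptions(precision=1,suppress=True)
c=load('wl');W=cloud(c);s=c['st'];e=s['ee_pos']
x,y,z=W[...,0],W[...,1],W[...,2]
m=(z>e[2]+5)&(z<e[2]+35)&(y>e[1]+36)&(y<e[1]+60)&(abs(x-e[0])<20)
q=W[m]-e; print(m.sum(),np.median(q,0),np.percentile(q,[5,95],axis=0))
k=np.polyfit(q[:,1],q[:,0],1);print('wire deg',np.degrees(np.arctan(k[0])),'x at 0',k[1])
env.movel((450,-160,270),feed=150); log('a')
env.movep((450,100,310),down(0.13)); log('b')
env.movel((458,129,310),feed=80); env.wait(.4);log('c')
snap('wrist','wh1'); snap('scene','ch1'); snap('side','sh1')
env.movel((462,115,322),feed=60); env.wait(.3); snap('wrist','wh2'); log('d')
E
python3 - <<'E'
import cv2,numpy as np
a=cv2.imread('pics/wh1.png');b=cv2.imread('pics/sh1.png')[50:242,150:406]
cv2.imwrite('pics/hh.png',cv2.resize(np.hstack([a,cv2.resize(b,(512,384))]),(800,300),interpolation=cv2.INTER_CUBIC))
E
```

```text
804 [ 4.1 48.4 19.6] [[ 1.1 37.3 16.8]
 [ 7.1 58.8 20.9]]
wire deg 6.2891951329859275 x at 0 -1.2110620128423242
a 15.5 [ 450.7 -159.9  270. ] F [-1.3  0.2 -5.1] M [0. 0. 0.] op 0.192
b 16.52 [450.5  97.4 309.5] F [-0.3 -1.6 -5.1] M [-0.2 -0.1 -0. ] op 0.197
c 17.45 [458.  128.7 310. ] F [-0.3  0.8 -5.2] M [ 0.1 -0.   0. ] op 0.19
d 18.42 [461.8 115.3 321.9] F [-0.6  0.9 -4.4] M [ 0. -0.  0.] op 0.197
```

View pics/hh.png

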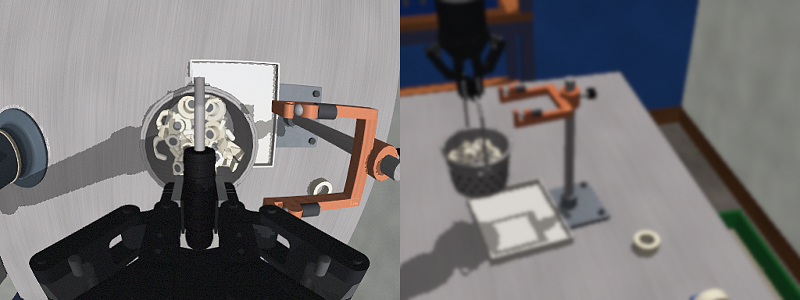

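View pics/wh1.png

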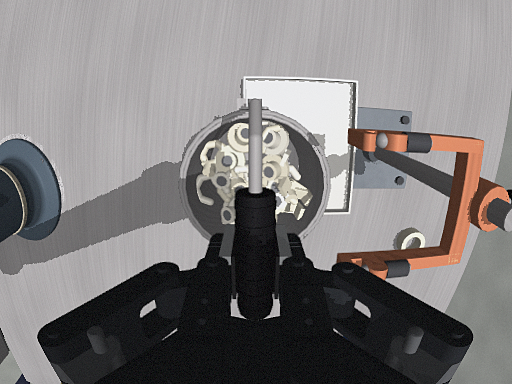

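The wrist picture shows both hook arms: tips at (357,140) and (350,265), black detents at (418,143) and (397,269). I'll analyse the tip and slot geometry in the same view as the wire.

```bash
cat > an.py <<'E'
from h import *
import sys
np.set_printoptions(precision=1,suppress=True)
def an(n,pl=True):
    c=load(n);W=cloud(c);e=c['st']['ee_pos'];x,y,z=W[...,0],W[...,1],W[...,2];col=c['color'].astype(int)
    reg=(x>490)&(x<690)&(y>40)&(y<240)&(z>200)&(z<330)
    m=reg&(col[...,0]>col[...,2]+40)
    P=W[m]
    # arm direction: crude, edges of each arm
    A1=P[(P[:,1]>165)&(P[:,0]>535)&(P[:,0]<600)]; A2=P[(P[:,1]<115)&(P[:,0]>535)&(P[:,0]<600)]
    for A in (A1,A2):
        if len(A)>20:
            k=np.polyfit(A[:,0],A[:,1],1); print(n,'arm',len(A),'deg',np.degrees(np.arctan(k[0])),'y@560',np.polyval(k,560),'z p50/95',np.percentile(A[:,2],[5,50,95]))
    yaw=float(sys.argv[1]) if len(sys.argv)>1 else .13
    u=np.array([np.cos(yaw),np.sin(yaw)]);v=np.array([-np.sin(yaw),np.cos(yaw)])
    S=W[reg]; C=c['color'][reg]
    s=S[:,:2]@u;t=S[:,:2]@v
    mid=np.array([639,153]); tm=mid@v
    for side in (1,-1):
        mm=(np.abs(t-tm-46*side)<7)
        ss,zz,cc=s[mm],S[mm,2],C[mm]
        im=np.full((400,800,3),255,np.uint8)
        s0=mid@u-140
        for a,b,c3 in zip(ss,zz,cc): cv2.circle(im,(int((a-s0)*5.3),int((320-b)*5.3)),2,tuple(int(k) for k in c3[::-1]),-1)
        for k in range(0,150,10): cv2.putText(im,str(int(s0+k)),(int(k*5.3),395),0,.35,(0,0,0),1)
        for k in range(250,320,10): cv2.putText(im,str(k),(0,int((320-k)*5.3)),0,.35,(0,0,0),1)
        cv2.imwrite(f'pics/prof_{n}_{side}.png',im)
    # wire
    mw=(z>e[2]+5)&(z<e[2]+35)&(y>e[1]+36)&(y<e[1]+58)&(abs(x-e[0])<25); q=W[mw]
    cs=np.median(q[:,:2]@u); print('wire s',cs,'tcp s',e[:2]@u,'n',mw.sum(),'ztop-tcp',np.percentile(q[:,2],[50,90,97])-e[2]); k=np.polyfit(q[:,1],q[:,0],1);print('wire deg',np.degrees(np.arctan(k[0])))
    print('mid t',tm,'tcp t',e[:2]@v)
for n in ('wh1','wh2'): an(n)
a=[cv2.imread(f'pics/prof_{n}_{s}.png') for n in('wh1','wh2') for s in (1,-1)]
cv2.imwrite('pics/prof.png',cv2.resize(np.vstack([np.hstack(a[:2]),np.hstack(a[2:])]),(800,400),interpolation=cv2.INTER_AREA))
E
python3 an.py .13
```

```text
wh1 arm 735 deg 6.832653198180671 y@560 193.75991751255316 z p50/95 [270.1 276.5 289.2]
wh1 arm 1247 deg 5.381261693909821 y@560 104.31972179746484 z p50/95 [262.6 273.5 288. ]
wire s 469.77495919223975 tcp s 470.8157011452753 n 736 ztop-tcp [19.9 20.8 21.3]
wire deg -7.372708067022557
mid t 68.87275260437757 tcp t 68.27869808573504
wh2 arm 640 deg 7.477225471047261 y@560 193.0981279722469 z p50/95 [275.  276.4 289.2]
wh2 arm 1240 deg 6.842668916130544 y@560 103.44479812397392 z p50/95 [262.4 275.2 288.6]
wire s 471.79861080383705 tcp s 472.8704992116518 n 738 ztop-tcp [20.  21.  21.4]
wire deg -7.4440270095519665
mid t 68.87275260437757 tcp t 54.39754257662417
```

View pics/prof.png

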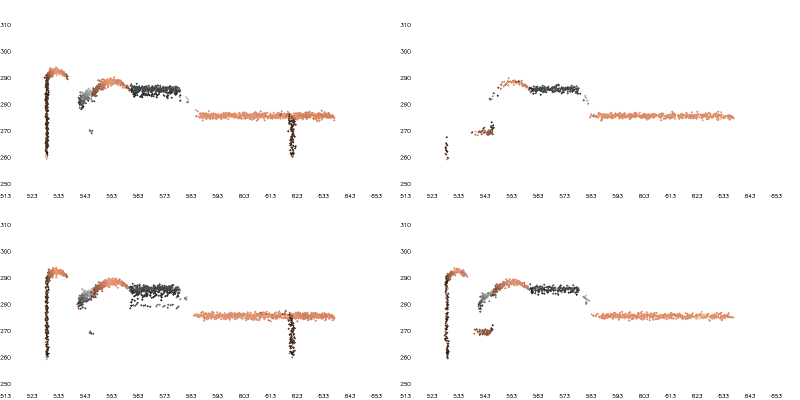

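View pics/prof_wh1_1.png

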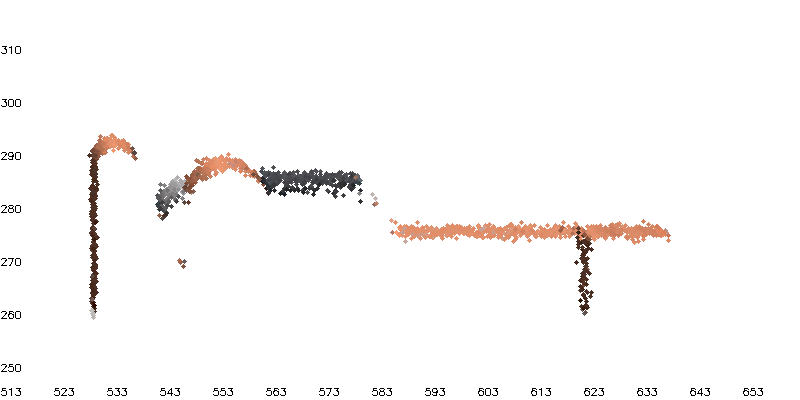

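```bash
python3 - <<'E'
from h import *
np.set_printoptions(precision=1,suppress=True)
u=np.array([np.cos(.13),np.sin(.13)]);v=np.array([-np.sin(.13),np.cos(.13)])
for n in ('wh1','wh2'):
    c=load(n);W=cloud(c);e=c['st']['ee_pos'];z=W[...,2];s=W[...,:2]@u;t=W[...,:2]@v
    for lo in (588,):
        m=(s>lo)&(s<625)&(abs(z-276)<1.2)
        tt=t[m]
        for a,b in((90,150),(0,55)):
            q=tt[(tt>a)&(tt<b)];print(n,len(q),np.percentile(q,[3,50,97]))
    # slope of arms centre
    m=(abs(z-276)<1.2)&(t<55)&(t>0)&(s>588)&(s<630); print(np.degrees(np.polyfit(s[m],t[m],1)[0]))
    for a,b in((90,150),(0,55)):
        m=(t>a)&(t<b)&(z>268)&(z<290)&(s>525)&(s<532); print('tip edge s',m.sum(),np.median(s[m]))
        m=(t>a)&(t<b)&(z>290.5)&(s>525)&(s<540); print('tip top',m.sum(),np.percentile(s[m],[3,97]) if m.sum() else 0, np.percentile(t[m],[3,97]) if m.sum() else 0)
    # grip ends, wire bend
    m=(z>e[2]+5)&(z<e[2]+35)&(abs(s-e[:2]@u)<12)&(t-e[:2]@v>0); print('wire t extent rel tcp',np.percentile((t-e[:2]@v)[m],[50,99.5]), 'grip end')
    col=c['color'];g=m&(col.max(-1)<60); print(np.percentile((t-e[:2]@v)[g],[98,99.5]),'e',e[:2]@u,e[:2]@v)
E
```

```text
wh1 591 [ 96.1 118.2 123.8]
wh1 477 [22.2 28.4 50.6]
19.161921217167205
tip edge s 204 531.1298408851767
tip top 205 [531.2 538.1] [114.3 123.6]
tip edge s 11 531.0887780751806
tip top 0 0 0
wire t extent rel tcp [23.3 69.5] grip end
[32.9 33.1] e 470.8157011452753 68.27869808573504
wh2 566 [ 95.7 118.  123.4]
wh2 471 [22.3 28.3 48.3]
19.448785518276495
tip edge s 162 531.1482897088265
tip top 183 [531.3 538.3] [114.4 123.5]
tip edge s 135 531.0766417353468
tip top 249 [526.5 538. ] [22.8 54.7]
wire t extent rel tcp [23.3 69.5] grip end
[32.9 33.1] e 472.8704992116518 54.39754257662417
```

```bash
cat >> h.py <<'E'
U=np.array([np.cos(.13),np.sin(.13)]);V=np.array([-np.sin(.13),np.cos(.13)])
def P(s,t,z): return np.append(U*s+V*t,z)
def st(p): return p[:2]@U,p[:2]@V,p[2]
def favg(n=5):
    return np.mean([ (env.wait(.02),env.state()['ft_force'])[1] for _ in range(n)],0)
E
python3 - <<'E'
from h import *
np.set_printoptions(precision=2,suppress=True)
env.movel(P(472,73.3,300),feed=60); env.movel(P(545.15,73.3,296),feed=50); env.wait(.5)
s=log('over'); print(st(s['ee_pos']),favg())
c=snap('wrist','wo');snap('side','so')
W=cloud(c);e=c['st']['ee_pos'];z=W[...,2];s=W[...,:2]@U;t=W[...,:2]@V
m=(z>e[2]+12)&(z<e[2]+28)&(abs(s-e[:2]@U)<12)&(t-e[:2]@V>38)&(t-e[:2]@V<55);q=s[m]
k=np.polyfit(t[m],s[m],1);print('wire s',np.median(q),'slope',k[0],'s@tips',np.polyval(k,[73.3+46,73.3-46]),'z',np.percentile(z[m],[50,90]))
for a,b in((90,150),(0,55)):
    m=(t>a)&(t<b)&(z>265)&(z<289)&(s>526)&(s<534); print('tip edge',m.sum(),np.median(s[m]) if m.sum() else 0)
    m=(t>a)&(t<b)&(z>287)&(z<292)&(s>550)&(s<562);print('shoulder',m.sum(),np.percentile(s[m],[3,50,97]) if m.sum() else 0,np.percentile(t[m],[3,50,97]) if m.sum() else 0)
E
python3 - <<'E'
import cv2,numpy as np
a=cv2.imread('pics/wo.png');b=cv2.imread('pics/so.png')[50:242,150:406]
cv2.imwrite('pics/o.png',cv2.resize(np.hstack([a,cv2.resize(b,(512,384))]),(800,300),interpolation=cv2.INTER_CUBIC))
E
```

```text
over 21.17 [531.1 143.3 296. ] F [ 0.1  0.4 -6.4] M [ 0.02 -0.   -0.03] op 0.198
(np.float64(545.1943404032992), np.float64(73.27531181074743), np.float64(296.04156011292747)) [-0.33 -0.13 -5.26]
wire s 544.1057080652602 slope -0.004944835995756962 s@tips [543.92 544.38] z [315.78 316.7 ]
tip edge 28 532.6352901106982
shoulder 393 [550.79 555.8  561.21] [114.49 119.04 123.65]
tip edge 0 0
shoulder 65 [554.61 556.65 559.23] [21.98 25.36 31.52]
```

View pics/o.png

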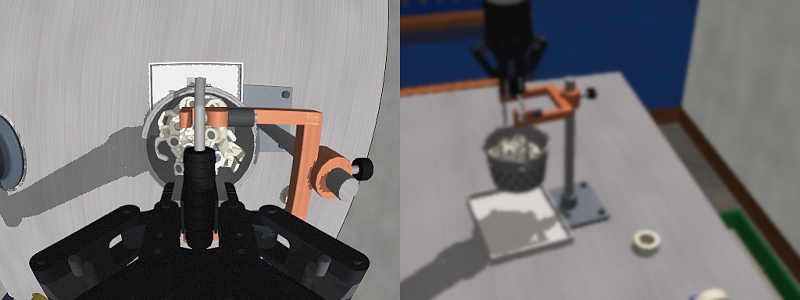

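```bash
python3 - <<'E'
from h import *
np.set_printoptions(precision=1,suppress=True)
env.movel(P(545.15,73.3,276),feed=40); env.wait(.2); print(favg())
env.movel(P(545.15,73.3,271.5),feed=15)
z=271.5
while z>259.6:
    z-=0.5; env.movel(P(545.15,73.3,z),feed=12); f=favg(4); e=env.state(); a=st(e['ee_pos']); print(z,np.round(a,2),f,np.round(e['moment'],2))
    if f[2]>4 or np.hypot(f[0],f[1])>5: print('stop');break
print(env.state()['clock'])
E
```

```text
[-0.2  0.1 -5.6]
271.0 [545.2  73.3 271. ] [-0.1  0.2 -5.3] [ 0.  0. -0.]
270.5 [545.1  73.3 270.5] [ 0.4  0.3 -5.3] [ 0. -0. -0.]
270.0 [545.1  73.3 270. ] [-0.3  0.  -5.2] [-0.   0.1  0.1]
269.5 [545.1  73.3 269.5] [-0.2  0.  -5.1] [ 0.   0.1 -0. ]
269.0 [545.   73.5 269.2] [-1.8 -0.2 -2.8] [-0.   0.4 -0. ]
268.5 [544.9  73.5 268.8] [-4.  -0.6  1.2] [-0.1  0.8  0.1]
268.0 [544.7  73.5 268.5] [-5.6 -1.   3.1] [-0.2  1.2 -0.1]
stop
24.95
```

Contact came at TCP z 269, as predicted for the detents. The lateral push is toward the tips, as it should be. Continuing.

```bash
python3 - <<'E'
from h import *
np.set_printoptions(precision=1,suppress=True)
z=268.0; s0=544.9
snapd=False
while z>255:
    z-=0.4; env.movel(P(s0,73.3,z),feed=12); f=favg(3); e=env.state(); a=st(e['ee_pos']); print(round(z,1),np.round(a,2),f,np.round(e['moment'],2))
    if f[2]>11 or np.hypot(f[0],f[1])>16: print('stop');break
    if a[2]<263.5 and f[2]<-2: print('through');break
print(env.state()['clock'])
E
```

```text
267.6 [543.7  73.7 267.6] [-6.7 -1.3  1.1] [-0.1  1.4 -0.1]
267.2 [543.2  73.6 266.6] [-6.5 -0.7  0.1] [-0.2  1.4 -0. ]
266.8 [543.2  73.7 266.2] [-6.9 -0.4  0.2] [-0.1  1.4  0. ]
266.4 [543.2  73.7 265.7] [-6.6 -0.4 -0.9] [-0.1  1.3  0. ]
266.0 [543.2  73.6 265.2] [-6.2 -0.2 -0.9] [-0.1  1.3  0.1]
265.6 [543.2  73.5 264.7] [-6.5 -0.3 -1.1] [-0.1  1.2  0. ]
265.2 [543.1  73.5 264.1] [-5.9 -0.4 -2.2] [-0.   1.2 -0. ]
264.8 [543.1  73.5 263.6] [-6.  -0.4 -2.6] [-0.1  1.1  0. ]
264.4 [543.1  73.5 263.1] [-5.3  0.  -3.5] [-0.1  1.2 -0. ]
through
27.65
```

```bash
python3 - <<'E'
from h import *
np.set_printoptions(precision=1,suppress=True)
z=264.4; s0=544.9
while z>252.5:
    z-=0.4; env.movel(P(s0,73.3,z),feed=12); f=favg(3); e=env.state(); a=st(e['ee_pos']); print(round(z,1),np.round(a,2),f,np.round(e['moment'],2))
    if np.hypot(f[0],f[1])>16: print('lat');break
    if f[2]>2: print('floor');break
print(env.state()['clock'])
E
```

```text
264.0 [543.1  73.4 262.6] [-5.6 -0.3 -3.7] [-0.1  1.   0. ]
263.6 [543.1  73.3 262.1] [-4.2 -0.  -4.5] [-0.   1.1  0. ]
263.2 [543.1  73.3 261.7] [-5.4 -0.  -5. ] [-0.1  1.   0. ]
262.8 [543.1  73.3 261.3] [-5.3 -0.1 -5. ] [-0.1  1.1  0.1]
262.4 [543.1  73.2 260.8] [-4.9 -0.3 -5.6] [-0.1  1.1  0. ]
262.0 [543.1  73.2 260.3] [-4.8  0.  -6.8] [-0.1  1.  -0. ]
261.6 [543.1  73.1 259.9] [-5.1 -0.3 -7.1] [-0.1  1.   0. ]
261.2 [543.1  73.1 259.5] [-5.  -0.2 -7.1] [-0.  1. -0.]
260.8 [543.1  73.  258.9] [ -5.2  -0.3 -10.5] [-0.1  1.1 -0. ]
260.4 [543.2  72.9 258.6] [-5.5 -0.9 -9.9] [-0.   1.1  0. ]
260.0 [543.3  72.7 258.3] [-5.2 -0.2 -9.1] [-0.2  1.1  0. ]
259.6 [543.5  72.7 258.2] [ -5.5  -1.2 -10. ] [-0.2  1.2 -0. ]
259.2 [543.7  73.1 257.9] [ -5.7  -0.4 -10.8] [-0.  1.  0.]
258.8 [543.8  72.8 257.8] [ -5.2  -1.2 -10.8] [-0.1  1.2  0. ]
258.4 [544.   72.9 257.6] [ -6.   -0.8 -10.7] [-0.3  1.2 -0. ]
258.0 [544.3  72.9 257.4] [ -5.5  -1.1 -12.2] [-0.1  1.1  0. ]
257.6 [544.6  73.2 257.2] [ -4.6  -0.8 -12.6] [-0.1  1.   0. ]
257.2 [544.8  73.2 257. ] [ -4.5  -1.2 -12.7] [-0.1  1.1  0.1]
256.8 [545.   73.2 256.8] [ -4.1  -0.4 -12.1] [-0.1  0.9 -0. ]
256.4 [545.3  73.3 256.6] [ -3.5  -0.8 -11. ] [-0.1  0.7  0. ]
256.0 [545.5  73.4 256.3] [-1.9 -0.2 -9.9] [-0.   0.4  0. ]
255.6 [545.6  73.5 256.1] [-0.8  0.1 -7.6] [-0.   0.2 -0. ]
255.2 [545.6  73.5 255.8] [ 0.1 -0.1 -5.5] [-0.  -0.  -0.1]
254.8 [545.6  73.5 255.7] [-0.3 -0.3 -1.1] [ 0.   0.1 -0.1]
254.4 [545.6  73.5 255.5] [-0.7 -1.1  5. ] [-0.2  0.1 -0.1]
floor
35.15
```

```bash
python3 - <<'E'
from h import *
np.set_printoptions(precision=2,suppress=True)
env.movel(P(545.3,73.4,254.8),feed=12); print(favg(), st(env.state()['ee_pos']))
snap('wrist','wi'); snap('side','si')
env.command_gripper(0.5); env.wait(.3); log('open'); print(favg(4))
env.movel(P(545.3,73.4,262),feed=20); f=favg(4); print(f)
if abs(f[2])<3 and np.hypot(f[0],f[1])<3:
    env.movel(P(545.3,73.4,400),feed=80); env.wait(.5)
log('up'); snap('wrist','wz'); snap('side','sz'); snap('scene','cz')
E
python3 - <<'E'
import cv2,numpy as np
a=cv2.imread('pics/wz.png');b=cv2.imread('pics/sz.png')[50:242,150:406];c=cv2.imread('pics/cz.png')[80:272,220:476];d=cv2.imread('pics/wi.png')
f=lambda x:cv2.resize(x,(400,300),interpolation=cv2.INTER_CUBIC)
cv2.imwrite('pics/z.png',np.vstack([np.hstack([f(d),f(a)]),np.hstack([f(b),f(c)])]))
E
```

```text
[-0.94 -0.96  5.91] (np.float64(545.6243063777223), np.float64(73.44860882998633), np.float64(255.43630184795484))
open 36.25 [531.2 143.5 254.7] F [ 0.7  0.2 -0.7] M [ 0.02  0.03 -0.01] op 0.495
[-0.35  0.11 -0.08]
[-0.16  0.   -0.3 ]
up 39.27 [531.2 143.5 400. ] F [ 0.1  0.3 -0. ] M [-0.05 -0.05 -0.  ] op 0.496
```

View pics/z.png

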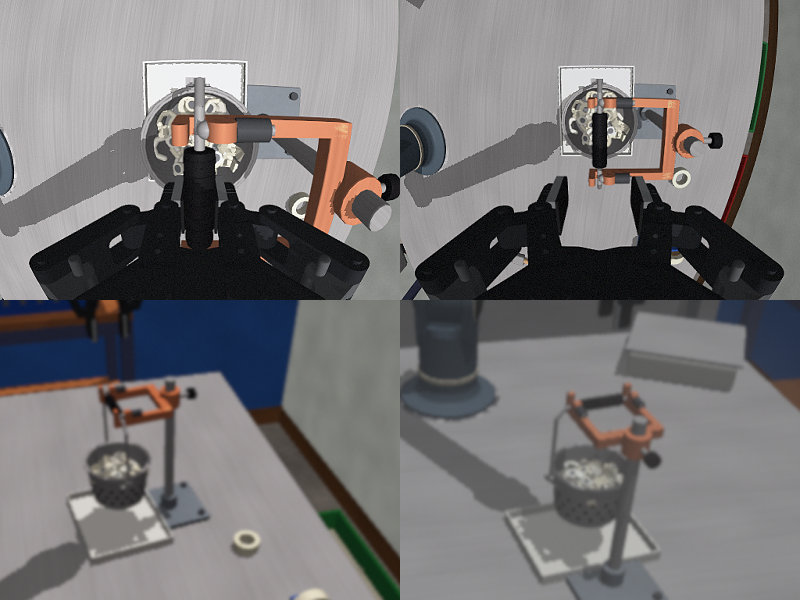

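The pail hangs with its wire in both slots: wrist view, wire between the slot at (600,103) and the one at (600,178). I'll check the wire's height at each end and that it hangs still before handing in.

```bash
python3 - <<'E'
from h import *
np.set_printoptions(precision=2,suppress=True)
env.wait(2.0)
r=[]
for n in ('wz','wz2'):
    c=load(n) if n=='wz' else snap('wrist',n)
    W=cloud(c);z=W[...,2];s=W[...,:2]@U;t=W[...,:2]@V
    for a in (39,-39,54,-54):
        m=(abs(t-73.3-a)<2.5)&(abs(s-544.3)<4)&(z>262)&(z<300); print(n,a,m.sum(),np.percentile(z[m],[50,90]) if m.sum() else 0,np.median(s[m]) if m.sum() else 0)
    m=(z>55)&(z<162)&(abs(s-544)<80)&(abs(t-73)<80); print('pail centroid s,t',s[m].mean(),t[m].mean(),z[m].max())
    m=(abs(t-119)<4)&(abs(s-533)<3)&(z>270); print('tip top',np.percentile(z[m],90))
E
```

```text
wz 39 34 [275.51 276.7 ] 544.4028230779533
wz -39 40 [275.16 276.69] 544.4044336954994
wz 54 42 [275.22 276.53] 544.4044430327158
wz -54 22 [275.41 276.5 ] 543.422188082691
pail centroid s,t 541.8610784918844 71.56431933893354 160.83524975566792
tip top 293.5893669972111
wz2 39 34 [275.77 276.69] 544.3959717851287
wz2 -39 37 [275.38 276.57] 544.39688393856
wz2 54 41 [275.29 276.42] 544.3978035107024
wz2 -54 24 [275.47 276.62] 543.4161054799097
pail centroid s,t 541.8344545130241 71.40614576135074 161.26850335207104
tip top 293.5248876183262
```

Both ends of the wire have their tops at about 276.5, so the wire axis is at about 273.5. That is 20 mm below the tip tops, which means it is home and level. The pail is still, so I'm handing in.

```bash
python3 - <<'E'
from h import *
env.job_done(); print(env.state()['clock'])
E
```

```text
the job is handed in; nothing more can be done
the job is handed in; nothing more can be done
```

The pail is hanging by its bail on the double hook, with the wire home on both slot floors, and I handed the job in at about 41.5 s. `job_done` gives no verdict, so success rests on my own checks.

**What I did:** I gripped the bail's black grip and swung it upright while the pail stood on the bench. I then lifted the pail by it (about 5.5 N) and brought it in over the hook tips, lined up from wrist-camera depth. From there I pressed it down in 0.4–0.5 mm steps while watching the force.

**Pressing in:**
- **Detents:** the wire met them at the predicted height, passed them, and was drawn down.
- **Floor:** it stopped with the tool at 255.5 mm, as predicted, so home is at about 273 mm (16 mm above nominal).
- **Load:** I read up to about 6 N of push at the wrist. With the pail's weight that is about 11 N in total on the two floors, well under the 28 N limit.

**Last checks:**
- **Level and home:** both ends of the wire were at the same height, about 20 mm below the tip tops.
- **Still:** the pail had not moved in two pictures more than 2 s apart.
- **Released:** the gripper was clear and the wrist force was about zero.

**What disagreed or was not checked:**
- When the bail reached upright, I was pressing it down with about 6.5 N, but the pail stayed standing.
- On the way down, the detents pushed the tool sideways by up to about 2 mm with up to 7 N. This went away once the wire was home.
- A small backing-off move just before release did not lower the force.
- I did not re-measure the bystanders at the end. I saw no contact with them in the pictures.

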